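Unhitch a tow coupler on its bench stand and hold it up

ROBOT

A 6-joint arm with a two-finger parallel gripper is mounted at the origin on the work surface. World frame = base frame: x ahead of the robot, y to its left, z up, the work surface at z = 0. Lengths are in m, angles in degrees, forces in N, time in s.
With the tool pointing down it reaches from about 0.3 to 0.825 m from the base axis. Payload 5.4 kg.
Tool frame: the origin (TCP) lies at the very end of the fingers, on their centre line; the grasp point (between the pads) lies 19 mm behind it (arm.tcp_to_grasp is the distance from the TCP to the grasp point, in m); x points along the fingers, z is the direction in which the jaws open and shut, and the axes are right-handed (so a half turn about x gives the same grasp; the last joint's range is limited). The gripper opens to 92 mm and grips with 3 to 60 N. Pads are 20 mm wide; open, the fingers measure 128 mm over their backs; the gripper's body (75 mm by 189 mm) begins 69 mm behind the grasp point.
Start: joints at [62.275, 9.076, 91.501, -0, 79.423, -12.038], TCP at [0.155, 0.554, 0.215] pointing down, gripper open.
Joint ranges: [-166.64, 166.64], [-54.1, 131.32], [10.49, 154.53], [-73.88, 253.88], [9.74, 151.15], [-171.62, 171.62]. Speed limits (degrees/s): [147.25, 147.25, 180, 180, 180, 180].

INTERFACE

Orientations are given as a 3x3 rotation matrix whose columns are the frame's x, y, z axes.
In Python, from rig import arm, imaging, job gives the robot as it stands.
- The arm moves only by the shell command python3 -m pendant 'ROWS'. ROWS is JSON, a list of rows, each a list of 7 numbers: the shift along the tool's x, y, z in cm, then the turn, a rotation vector about the tool's x, y, z in degrees, then the opening, from 0 (shut) to 1 (fully open). A call has 1 to 20 rows; each row is the pose to reach, as a shift and turn from the pose commanded when the call began, along the tool's axes at that moment; what a row does not reach only later rows make up. A row lasts 1/12 s, in which the tool goes at most 41.7 mm and 7.16 degrees, less where a joint would pass 70% of its speed; a pose out of reach is approached as far as the arm can. A call with a gripper value outside its range is refused whole. The fingers move at their own pace and stop on an object; the grip force is fixed at half the most. Time passes only in rows, so rows that repeat a pose let the fingers close. It gives the time, the measured TCP pose, the force and the opening at its end, in the units of the state.
- arm.sense(): the state, without advancing time (a new reading comes with each control period).
- imaging.grab_frame(name): name is "scene" or "top" or "wrist"; returns the picture (420x560x3 uint8, red, green, blue); there is no depth.
- imaging.camera_model(name): a dict with "fx", "fy", "cx", "cy" (pixels), "k1" (the pictures are not rectified: a ray, as slopes to the right and down, at radius r is drawn at 1 + k1 r^2 times it, then the intrinsics apply), "R" (3x3) and "t" (3): a world point X has camera coordinates R X + t. Camera axes: x right, y down, z forward; pixel columns grow to the right and rows downward; lengths in m; the calibration is good to about 2 mm. A picture is of the moment at which its call begins: read the wrist's pose just before it. camera_model takes no time and is no camera call; for the wrist camera it gives the pose at the moment of the call.
- job.close_job(): hands the job in, once; it reports no verdict.
The state is a dict: "time": time; "joints": joint angles; "qvel": joint speeds; "joint_torque": joint torques, N m; "eef_pos": TCP position; "eef_rot": TCP orientation; "contact_force": force on the tool from outside, world axes, zero at the start; "wrist_torque": the same for the moment, N m; "grip_width": finger opening in m.
Only numpy, scipy, OpenCV 4.12 (cv2) and the standard library are available. Lean on these libraries where they do the work, as an engineer would, in place of code of your own. Each camera call takes 0.05 s, during which the arm holds its last target. There are 200 camera calls.

TASK

On the wooden stand, slide the yellow safety keeper along its track, off the blue tongue, until it lines up with the green mark, and leave it there. Then pull the red latch handle sideways, away from the coupler, against its spring, and lift the tongue off the hitch ball until the coupler is raised about 7 cm. Finish while still holding it up there in the gripper, without letting go and without disturbing the other things on the bench.

Things in the scene. Friction and masses are not known exactly. Their poses are not given: they have to be found in the camera images.
- fixture: Fixed wooden stand, plate 20 mm thick on the bench. Its x runs along the tongue from coupler to hinge (away from the robot at yaw 0), y sideways, z up. Origin on the bench under the tongue's midline; plate spans x -180..180, y -110..210 mm. Carries the hitch ball (x -90, y 0), the hinge yoke (x 160, 97 mm tall, 72 mm wide) and a track along y (x 40, y 30..215, top 32 mm above the bench).
- ball (a point): Centre of the steel hitch ball, 50 mm diameter, 70 mm above the bench. Just below its middle is a flat flange, 47 mm diameter, under which the latch's claw sits. Its axes are the fixture's.
- tongue: Blue tongue, 0.7 to 1.1 kg with latch: 40 mm square tube, 205 mm long, then a coupler hood 92 x 72 mm over the ball, top 104 mm above the bench. Origin on the hinge pin (fixture x 160, y 0, z 75); axes the fixture's when down. The coupler end swings up freely about +y, radius 250 mm, and falls when let go. Latch home: rises only a few mm. Keeper arm over it: rises about 10 mm at the coupler.
- coupler_seat (a point): Point of the tongue that coincides with the ball's centre while down, 250 mm from the hinge pin. Its height above ball is how far the coupler is raised (70 mm up = tongue turned 0.28 rad).
- latch_grip (a point): Point to grip on the red upright latch handle on the tongue: a flat bar 24 mm (fixture x) by 10 mm (fixture y), its centre 21 mm below the bar's top. Tongue down, latch home: fixture x -90, y -72, z 125 mm. The hood's side is 31 mm off on the +y side, its top 21 mm lower. Close along fixture y, pull to fixture -y. It rises and leans with the tongue, which can be lifted by it.
- latch (a joint): How far the latch is pulled out along fixture -y, m: 0 home, 0.022 at its stop. From 0.012 the claw is clear of the ball's flange; aim for 0.018 and keep it there while lifting off. Spring: about 4 N at 0 rising to 12 N at the stop; returns by itself when let go.
- keeper: Safety keeper: dark carriage on the track, yellow arm 20 mm wide reaching 90 mm to fixture -y over the tongue (100 to 112 mm above the bench), yellow grip block on top. Slides along fixture y only, about 1.5 N of friction, stays where left. Origin: bottom centre of the carriage (fixture x 40; y 60..85 at the start, 195 at the far stop). Axes the fixture's.
- keeper_grip (a point): Centre of the keeper's yellow grip block, 18 x 18 mm and 42 mm tall, standing on the arm: 140 mm above the bench, about 15 mm below the block's top, 28 mm above the arm's top, above the carriage's white index line.
- mark: Fixed green mark beside the track on its +x side, 30 (x) x 8 (y) x 13 mm, on the stand's plate. Origin: underside's centre, at fixture x 72 and y from 137 to 175. Axes the fixture's. The keeper is in place when keeper_grip has the same fixture y; its arm is then clear of the tongue.
- grease_tin: Bystander: closed steel tin, 56 mm diameter, 45 mm tall, loose on the stand's near left part. Origin: underside's centre.
- spare_nut: Bystander: brass collar, 38 mm diameter, 16 mm tall, loose on the stand's far left part. Origin: underside's centre.
- wrench: Bystander: flat wrench 150 mm long, 8 mm thick, loose on the stand's right edge beside the tongue, lying along its own x. Origin: underside's centre.
- hammer: Bystander: hammer 260 mm long lying on the bench at the left, along its own x. Origin: underside's centre.
- red_jar: Bystander: red jar, 68 mm diameter, 100 mm tall, on the bench at the left. Origin: underside's centre.
- amber_bottle: Bystander: amber bottle, 52 mm diameter, 120 mm tall, on the bench at the right. Origin: underside's centre.
- steel_slug: Bystander: upright steel cylinder, 50 mm diameter, 50 mm tall, on the bench at the right. Origin: underside's centre.

How it is judged:
By the outcome, as a careful person would: the job done as asked, in the order asked, and still so for the second after the job is handed in, while the arm keeps its last pose, push and grip.
It also fails if it takes over 42 s, if anything falls off the work surface, if the arm or the gripper's body presses on something with over 40 N, if the wrist force passes 120 N, or if a joint passes its speed limit or range.

## Working session

There is one attempt and no reset: what is moved stays moved. The work goes in short steps, Python scripts to look and compute and a shell command to move; the robot and the scene stay as the last step left them, time stands still between calls to the robot, and variables do not carry over. Pictures are saved under pics/ and viewed, about 8 in all and at most 12, crops included, and the job is handed in when it is done.

```bash
ls; mkdir -p pics; python3 - <<'E'
from rig import arm, imaging, job
import cv2,numpy as np
s=arm.sense();print(s['time'],s['eef_pos'],s['eef_rot'],s['grip_width'],arm.tcp_to_grasp)
for n in('scene','top'):
    im=imaging.grab_frame(n);cv2.imwrite(f'pics/{n}0.png',im[:,:,::-1])
    m=imaging.camera_model(n);print(n,m)
E
```

```text
pics
0.0 [0.15519004 0.55301856 0.21363593] [[-8.72077882e-04 -9.62756117e-01  2.70369928e-01]
 [-1.64741086e-03  2.70371047e-01  9.62754789e-01]
 [-9.99998263e-01  3.94186802e-04 -1.82183950e-03]] 0.09227200344662395 0.0187
scene {'fx': 507.2008766765378, 'fy': 507.2008766765378, 'cx': 275.44809966502754, 'cy': 221.43221319442742, 'k1': 0.06128692212346612, 'R': array([[ 0.59732619,  0.80198494,  0.00464549],
       [ 0.45350586, -0.33298686, -0.82671167],
       [-0.66146342,  0.49592328, -0.56260664]]), 't': array([-0.33133787, -0.15459325,  1.86668632])}
top {'fx': 486.0020833979949, 'fy': 486.0020833979949, 'cx': 280.5964815657514, 'cy': 211.41374954489874, 'k1': -0.02843148562462992, 'R': array([[-0.02771099, -0.9995838 ,  0.00801991],
       [-0.98714105,  0.02610073, -0.15770637],
       [ 0.15743141, -0.01228699, -0.98745348]]), 't': array([0.00562563, 0.55317074, 1.37871266])}
```

View pics/scene0.png

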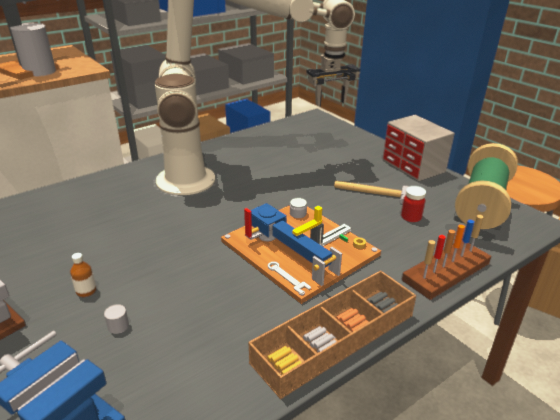

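View pics/top0.png

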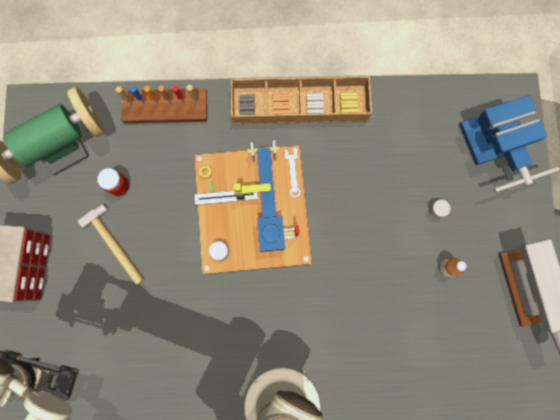

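The scene view shows the stand at about (300,250). In the top view it spans about (195..310, 147..272). I'll enlarge both so I can pick points.

```bash
python3 - <<'E'
import cv2
for n,(a,b,c,d),k in(('top',(190,320,142,277),4.4),('scene',(215,390,190,300),4.5)):
    im=cv2.imread(f'pics/{n}0.png')[c:d,a:b]
    im=cv2.resize(im,None,fx=k,fy=k,interpolation=cv2.INTER_CUBIC)
    for u in range(a,b,10):
        if u%20==0:
            cv2.line(im,(int((u-a)*k),0),(int((u-a)*k),8),(255,255,255),1);cv2.putText(im,str(u),(int((u-a)*k),20),0,.4,(255,255,255),1)
    for v in range(c,d):
        if v%20==0:
            cv2.line(im,(0,int((v-c)*k)),(8,int((v-c)*k)),(255,255,255),1);cv2.putText(im,str(v),(10,int((v-c)*k)+4),0,.4,(255,255,255),1)
    cv2.imwrite(f'pics/{n}0z.png',im);print(im.shape)
E
```

```text
(594, 572, 3)
(495, 788, 3)
```

View pics/top0z.png

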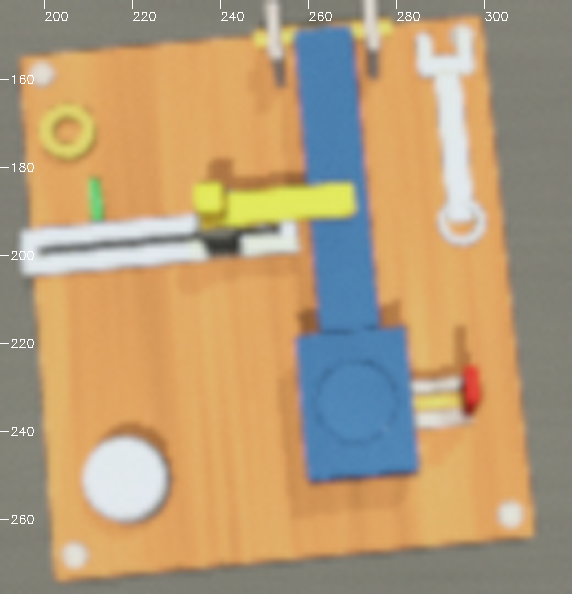

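View pics/scene0z.png

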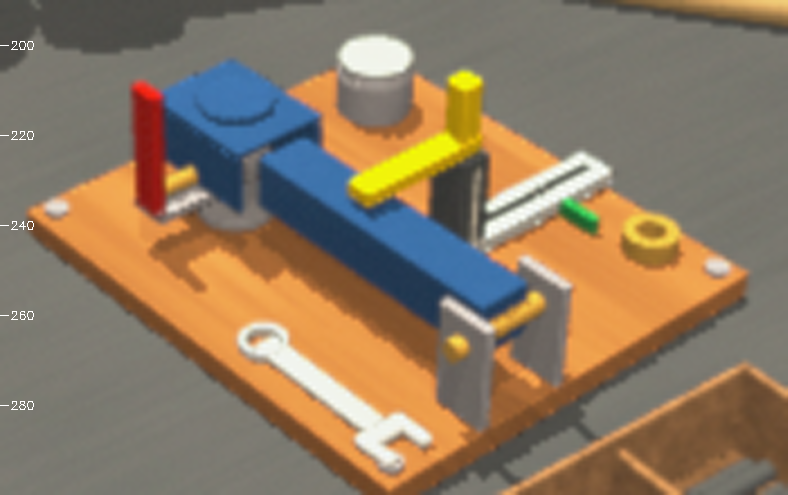

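```bash
cat > h.py <<'E'
from rig import arm, imaging
import numpy as np
from scipy.optimize import least_squares
def proj(n,X,m=None):
    m=m or imaging.camera_model(n);c=m['R']@np.asarray(X)+m['t'];a=c[:2]/c[2];a=a*(1+m['k1']*(a@a))
    return np.array([m['fx']*a[0]+m['cx'],m['fy']*a[1]+m['cy']])
def fix2w(p,f):
    c,s=np.cos(p[2]),np.sin(p[2]);return np.array([p[0]+c*f[0]-s*f[1],p[1]+s*f[0]+c*f[1],f[2]])
def plan(P,Rot):  # rows helper: shift (cm) and turn (deg) in tool axes to TCP pos P, rot Rot
    from scipy.spatial.transform import Rotation as Ro
    s=arm.sense();R=np.array(s['eef_rot']);return np.round(100*R.T@(P-s['eef_pos']),2),np.round(Ro.from_matrix(R.T@Rot).as_rotvec(degrees=True),2)
E
python3 - <<'E'
from h import *
T=lambda u,v:('top',190+u/4.4-.4,142+v/4.4-.4); S=lambda u,v:('scene',215+u/4.5-.4,190+v/4.5-.4)
obs=[((.18,.21,.02),T(20,58)),((.18,-.11,.02),T(481,16)),((-.18,-.11,.02),T(535,537)),((-.18,.21,.02),T(57,580)),
((-.045,.036,.104),T(297,337)),((-.045,-.036,.104),T(407,325)),((-.137,-.036,.104),T(417,471)),((-.137,.036,.104),T(308,482)),
((-.18,-.11,.02),S(28,212)),((.18,-.11,.02),S(390,490)),((.18,.21,.02),S(748,272)),
(('k',.04,.155),T(208,193)),(('k',.04,.155),S(464,79)),(('m',.072,.033),T(95,198)),(('m',.072,.033),S(580,213)),((-.09,-.072,.146),S(148,86)),((-.09,-.072,.146),T(472,386))]
cm={n:imaging.camera_model(n) for n in('top','scene')}
def F(p):
    o=[]
    for f,(n,u,v) in obs:
        if f[0]=='k':f=(f[1],p[3],f[2])
        elif f[0]=='m':f=(f[1],p[4],f[2])
        o.append(proj(n,fix2w(p,f),cm[n])-(u,v))
    return np.ravel(o)
r=least_squares(F,[.5,.05,0,.08,.15],loss='soft_l1')
p=r.x;print(np.round(p,4),np.degrees(p[2]));
for (f,o),e in zip(obs,F(p).reshape(-1,2)):print(f,o[0],np.round(e,2))
np.save('p.npy',p)
print('kgrip',fix2w(p,(.04,p[3],.14)),'latch',fix2w(p,(-.09,-.072,.125)))
E
```

```text
[0.5739 0.0264 0.0654 0.0791 0.1633] 3.747115902455755
(0.18, 0.21, 0.02) top [-0.02 -0.65]
(0.18, -0.11, 0.02) top [ 0.16 -0.38]
(-0.18, -0.11, 0.02) top [ 0.04 -0.61]
(-0.18, 0.21, 0.02) top [-0.4  -0.22]
(-0.045, 0.036, 0.104) top [-0.65 -0.17]
(-0.045, -0.036, 0.104) top [0.   0.22]
(-0.137, -0.036, 0.104) top [ 0.83 -0.24]
(-0.137, 0.036, 0.104) top [-0.31 -0.34]
(-0.18, -0.11, 0.02) scene [-0.57 -1.26]
(0.18, -0.11, 0.02) scene [-0.48 -0.79]
(0.18, 0.21, 0.02) scene [ 0.28 -0.64]
('k', 0.04, 0.155) top [0.35 0.47]
('k', 0.04, 0.155) scene [ 0.11 -0.85]
('m', 0.072, 0.033) top [ 0.21 -0.03]
('m', 0.072, 0.033) scene [-0.16 -1.67]
(-0.09, -0.072, 0.146) scene [-0.27 -0.19]
(-0.09, -0.072, 0.146) top [ 0.23 -0.76]
kgrip [0.60861561 0.10789287 0.14      ] latch [ 0.48876575 -0.05134031  0.125     ]
```

```bash
python3 - <<'E'
from h import *
p=np.load('p.npy');c,s=np.cos(p[2]),np.sin(p[2])
R=np.column_stack([[0,0,-1],[-c,-s,0],[-s,c,0]]);print(np.linalg.det(R))
print(plan(fix2w(p,(.04,p[3],.195)),R))
E
```

```text
0.9999999999999999
(array([  1.9 , -55.69, -30.6 ]), array([-19.44,  -0.09,  -0.03]))
```

```bash
python3 -m pendant '[[0,-14,-7.7,-5,0,0,1],[0,-28,-15.3,-10,0,0,1],[1,-42,-23,-15,0,0,1],[1.9,-55.7,-30.6,-19.4,-0.1,0,0.6],[1.9,-55.7,-30.6,-19.4,-0.1,0,0.6],[1.9,-55.7,-30.6,-19.4,-0.1,0,0.6],[1.9,-55.7,-30.6,-19.4,-0.1,0,0.6],[1.9,-55.7,-30.6,-19.4,-0.1,0,0.6],[1.9,-55.7,-30.6,-19.4,-0.1,0,0.6],[1.9,-55.7,-30.6,-19.4,-0.1,0,0.6],[1.9,-55.7,-30.6,-19.4,-0.1,0,0.6],[1.9,-55.7,-30.6,-19.4,-0.1,0,0.6],[1.9,-55.7,-30.6,-19.4,-0.1,0,0.6],[1.9,-55.7,-30.6,-19.4,-0.1,0,0.6],[1.9,-55.7,-30.6,-19.4,-0.1,0,0.6],[1.9,-55.7,-30.6,-19.4,-0.1,0,0.6],[1.9,-55.7,-30.6,-19.4,-0.1,0,0.6],[1.9,-55.7,-30.6,-19.4,-0.1,0,0.6],[1.9,-55.7,-30.6,-19.4,-0.1,0,0.6],[1.9,-55.7,-30.6,-19.4,-0.1,0,0.6]]'
python3 - <<'E'
from h import *
import cv2
p=np.load('p.npy');m=imaging.camera_model('wrist');im=imaging.grab_frame('wrist')[:,:,::-1].copy()
for f in[(.04,p[3],.155),(.072,p[4],.033),(-.09,-.072,.146),(.04,p[3],.0),(.049,p[3]+.009,.155),(.031,p[3]-.009,.155),(.087,p[4]+.004,.033),(.057,p[4]-.004,.033)]:
    q=proj('wrist',fix2w(p,f),m);print(f,q.round(1))
    cv2.drawMarker(im,tuple(int(round(x)) for x in np.clip(q,-999,9999)),(255,0,255),0,8,1)
cv2.imwrite('pics/w1.png',cv2.resize(im,None,fx=1.4,fy=1.4))
s=arm.sense();print(s['time'],s['contact_force'],s['eef_pos'],plan(fix2w(p,(.04,p[3],.121)),np.column_stack([[0,0,-1],[-np.cos(p[2]),-np.sin(p[2]),0],[-np.sin(p[2]),np.cos(p[2]),0]])))
E
```

```text
time: 1.77
eef_pos: [0.6079, 0.11, 0.1957]
eef_rot: [[-0.0, -0.998, -0.067], [0.002, -0.067, 0.998], [-1.0, 0.0, 0.002]]
contact_force: [-0.3, -0.1, 0.3]
grip_width: 0.0552
(0.04, np.float64(0.07906024182750954), 0.155) [278.3 230.9]
(0.072, np.float64(0.16330504567592283), 0.033) [363.9 222.6]
(-0.09, -0.072, 0.146) [8.8 4.8]
(0.04, np.float64(0.07906024182750954), 0.0) [278.6 184.3]
(0.049, np.float64(0.08806024182750953), 0.155) [292.5 244.4]
(0.031, np.float64(0.07006024182750954), 0.155) [263.9 217.1]
(0.087, np.float64(0.16730504567592283), 0.033) [367. 237.]
(0.057, np.float64(0.15930504567592282), 0.033) [360.8 207.9]
1.8167 [-0.34168012  0.14819967 -0.53841293] [0.60806685 0.10986428 0.19581083] (array([ 7.48, -0.04, -0.21]), array([0.08, 0.11, 0.01]))
```

View pics/w1.png

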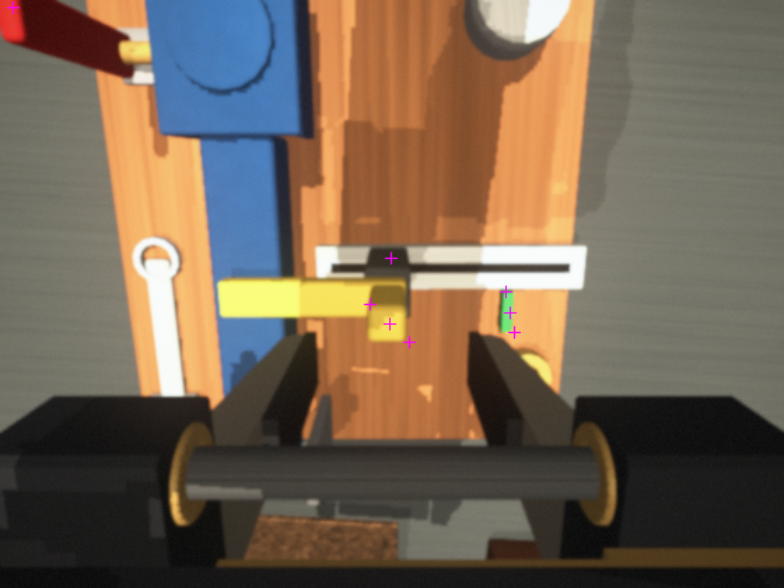

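The keeper block top is at view (388,325) and I predicted (390,323). The green mark is centred at about (508,311) against a predicted (510,312). Next I'll descend and grip.

```bash
python3 -m pendant '[[2.5,0,-0.2,0,0,0,0.6],[5,0,-0.2,0,0,0,0.6],[7,0,-0.2,0,0,0,0.6],[7.5,0,-0.2,0,0,0,0.6],[7.5,0,-0.2,0,0,0,0.6],[7.5,0,-0.2,0,0,0,0.6],[7.5,0,-0.2,0,0,0,0],[7.5,0,-0.2,0,0,0,0],[7.5,0,-0.2,0,0,0,0],[7.5,0,-0.2,0,0,0,0],[7.5,0,-0.2,0,0,0,0],[7.5,0,-0.2,0,0,0,0],[7.5,0,-0.2,0,0,0,0],[7.5,0,-0.2,0,0,0,0]]'
python3 - <<'E'
from h import *
p=np.load('p.npy');s=arm.sense();d=s['eef_pos']-fix2w(p,(0,0,0))
c,n=np.cos(p[2]),np.sin(p[2]);print('fixture x,y,z',c*d[0]+n*d[1],-n*d[0]+c*d[1],d[2],'mark',p[4],s['grip_width'])
E
```

```text
time: 2.98
eef_pos: [0.6093, 0.1065, 0.1209]
eef_rot: [[0.001, -0.998, -0.065], [0.002, -0.065, 0.998], [-1.0, -0.001, 0.002]]
contact_force: [0.3, 1.5, 1.5]
grip_width: 0.0178
fixture x,y,z 0.040610467038980906 0.07765329232222978 0.12088255622353856 mark 0.16330504567592283 0.017808946020489397
```

```bash
python3 -m pendant '[[0,0,0.6,0,0,0,0],[0,0,1.5,0,0,0,0],[0,0,2.5,0,0,0,0],[0,0,3.5,0,0,0,0],[0,0,4.5,0,0,0,0],[0,0,5.5,0,0,0,0],[0,0,6.5,0,0,0,0],[0,0,7.3,0,0,0,0],[0,0,8,0,0,0,0],[0,0,8.3,0,0,0,0],[0,0,8.5,0,0,0,0],[0,0,8.5,0,0,0,0],[0,0,8.5,0,0,0,0],[0,0,8.5,0,0,0,0],[0,0,8.5,0,0,0,0]]'
python3 - <<'E'
from h import *
import cv2
p=np.load('p.npy');s=arm.sense();d=s['eef_pos']-fix2w(p,(0,0,0))
c,n=np.cos(p[2]),np.sin(p[2]);y=-n*d[0]+c*d[1];print('fixture x,y,z',c*d[0]+n*d[1],y,d[2],'mark',p[4],s['grip_width'])
m=imaging.camera_model('wrist');im=imaging.grab_frame('wrist')[:,:,::-1]
np.save('w2.npy',im)
for f in[(.072,p[4],.033),(.04,y,.155),(.031,y,.06)]:print(f,proj('wrist',fix2w(p,f),m))
g=np.argwhere((im[:,:,1]>im[:,:,2]*1.6)&(im[:,:,1]>im[:,:,0]*1.6)&(im[:,:,1]>60));print(len(g),g.min(0),g.max(0),g.mean(0))
cv2.imwrite('pics/w2.png',cv2.resize(im[100:400,150:450],None,fx=2,fy=2,interpolation=cv2.INTER_CUBIC))
E
```

```text
time: 4.23
eef_pos: [0.6036, 0.1914, 0.1209]
eef_rot: [[0.0, -0.998, -0.064], [0.002, -0.064, 0.998], [-1.0, -0.0, 0.002]]
contact_force: [-1.7, 0.8, 4.1]
grip_width: 0.0178
fixture x,y,z 0.04045844694262445 0.1627387039015435 0.1208633576853055 mark 0.16330504567592283 0.01780251515400882
(0.072, np.float64(0.16330504567592283), 0.033) [281.94734488 249.4212744 ]
(0.04, np.float64(0.1627387039015435), 0.155) [283.02880841 284.57899605]
(0.031, np.float64(0.1627387039015435), 0.06) [281.49588571 207.33946556]Traceback (most recent call last):
  File "<stdin>", line 8, in <module>
    return umr_minimum(a, axis, None, out, keepdims, initial, where)
ValueError: zero-size array to reduction operation minimum which has no identity
```

```bash
python3 -m pendant '[[0,0,0,0,0,0,0.5],[0,0,0,0,0,0,0.5],[0,0,0,0,0,0,0.5],[0,0,0,0,0,0,0.5],[0,0,0,0,0,0,0.5],[-1,0,0,0,0,0,0.5],[-3,0,0,0,0,0,0.5],[-6,0.5,0,0,0,0,0.5],[-9,2,0,0,0,0,0.5],[-12,5,0,0,0,0,0.5],[-12,8,0,0,0,0,0.5],[-12,8,0,0,0,0,0.5],[-12,8,0,0,0,0,0.5],[-12,8,0,0,0,0,0.5]]'
python3 - <<'E'
from h import *
import cv2
p=np.load('p.npy')
m=imaging.camera_model('wrist');im=imaging.grab_frame('wrist')[:,:,::-1].astype(int)
for y in(p[4],.1627):
  for f in[(.072,y,.033),(.04,y,.155)]:print(f,proj('wrist',fix2w(p,f),m))
B,G,Rr=im[...,0],im[...,1],im[...,2]
g=np.argwhere((G>Rr*1.4)&(G>B*1.4)&(G>60));print(len(g),g.min(0),g.max(0),g.mean(0)) if len(g) else 0
q=proj('wrist',fix2w(p,(.06,p[4],.08)),m).astype(int);a,b=max(q[0]-100,0),max(q[1]-75,0);print(a,b)
cv2.imwrite('pics/w2.png',cv2.resize(im[b:b+150,a:a+200].astype(np.uint8),None,fx=4,fy=4,interpolation=cv2.INTER_CUBIC))
E
```

```text
time: 5.45
eef_pos: [0.5243, 0.1859, 0.241]
eef_rot: [[0.001, -0.998, -0.065], [0.002, -0.065, 0.998], [-1.0, -0.001, 0.002]]
contact_force: [-0.4, -0.2, 0.3]
grip_width: 0.0461
(0.072, np.float64(0.16330504567592283), 0.033) [281.4374167  275.32452777]
(0.04, np.float64(0.16330504567592283), 0.155) [282.38315823 305.2968002 ]
(0.072, 0.1627, 0.033) [280.91841763 275.32510161]
(0.04, 0.1627, 0.155) [281.63508924 305.29775682]
181 209
```

View pics/w2.png

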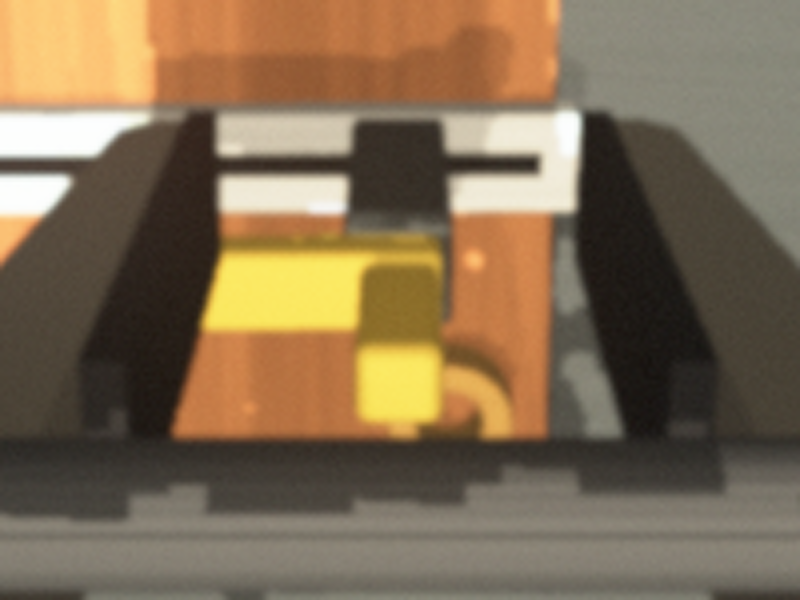

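```bash
python3 - <<'E'
from h import *
import cv2
im=cv2.imread('pics/w1.png').astype(int);B,G,R=im[...,0],im[...,1],im[...,2]
m=(G>R*1.15)&(G>B*1.15)&(G>70);m[:, :450]=0;m[:,600:]=0
for r in range(288,338,5):print(r,np.where(m[r])[0][[0,-1]] if m[r].any() else None,[tuple(x) for x in im[r,498:518:3]] if r==303 else '')
p=np.load('p.npy');c,n=np.cos(p[2]),np.sin(p[2])
Rg=np.column_stack([[0,0,-1],[-c,-n,0],[-n,c,0]]);print(plan(fix2w(p,(-.09,-.072,.19)),Rg))
E
```

```text
288 None 
293 [502 512] 
298 [501 513] 
303 [501 512] [(np.int64(83), np.int64(142), np.int64(208)), (np.int64(64), np.int64(119), np.int64(90)), (np.int64(113), np.int64(217), np.int64(105)), (np.int64(129), np.int64(235), np.int64(118)), (np.int64(126), np.int64(233), np.int64(120)), (np.int64(113), np.int64(208), np.int64(187)), (np.int64(109), np.int64(185), np.int64(245))]
308 [501 512] 
313 [500 503] 
318 [500 508] 
323 [500 511] 
328 [500 511] 
333 None 
(array([  5.02,   5.1 , -23.45]), array([-0.05,  0.09,  0.03]))
```

```bash
python3 -m pendant '[[0,2,-4,0,0,0,0.3],[0,4,-8,0,0,0,0.3],[0,5.1,-12,0,0,0,0.3],[0,5.1,-16,0,0,0,0.3],[0,5.1,-20,0,0,0,0.3],[2,5.1,-23,0,0,0,0.3],[5,5.1,-23.5,0,0.1,0,0.3],[5,5.1,-23.5,0,0.1,0,0.3],[5,5.1,-23.5,0,0.1,0,0.3],[5,5.1,-23.5,0,0.1,0,0.3],[5,5.1,-23.5,0,0.1,0,0.3]]'
python3 - <<'E'
from h import *
import cv2
p=np.load('p.npy');c,n=np.cos(p[2]),np.sin(p[2])
Rg=np.column_stack([[0,0,-1],[-c,-n,0],[-n,c,0]]);print(plan(fix2w(p,(-.09,-.072,.109)),Rg))
m=imaging.camera_model('wrist');w=imaging.grab_frame('wrist')[:,:,::-1]
print('handle top pred',[proj('wrist',fix2w(p,(-.09+a,-.072+b,.146)),m).round(1) for a,b in((0,0),(.012,.005),(-.012,-.005))])
sc=imaging.grab_frame('scene')[:,:,::-1];tp=imaging.grab_frame('top')[:,:,::-1]
for N in('scene','top'):print(N,[proj(N,fix2w(p,f)).round(1) for f in[(.072,p[4],.033),(.04,.1627,.155)]])
a=cv2.resize(sc[190:265,260:385],(400,240),interpolation=2);b=cv2.resize(tp[165:240,190:315],(400,240),interpolation=2)
cv2.imwrite('pics/c3.png',np.vstack([np.hstack([a,b]),cv2.resize(w[120:330,140:420],(800,360))[:,:800]]))
E
```

```text
time: 6.42
eef_pos: [0.4893, -0.0512, 0.192]
eef_rot: [[0.003, -0.998, -0.066], [-0.001, -0.066, 0.998], [-1.0, -0.003, -0.001]]
contact_force: [1.0, -0.9, -0.1]
grip_width: 0.028
(array([ 8.3 ,  0.08, -0.  ]), array([ 0.06, -0.05,  0.15]))
handle top pred [array([281.7, 226.4]), array([289.4, 243.9]), array([273.9, 208.3])]
scene [array([343.3, 235.3]), array([338.5, 196.3])]
top [array([211.4, 186.6]), array([206.5, 188.7])]
```

View pics/c3.png

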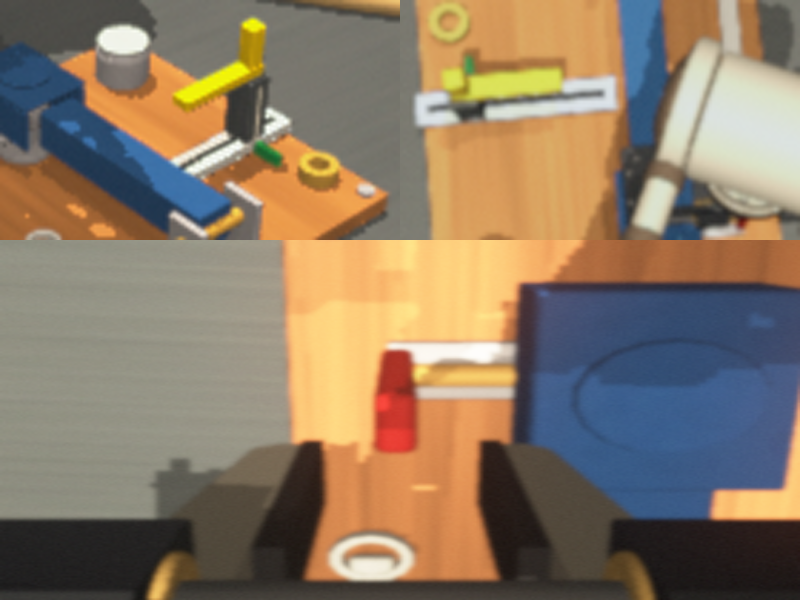

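Top strip: the keeper lines up with the mark. In the top view the block is at px 206.9, predicted 206.5. The handle top is about 2 mm to −y of prediction, at px 278 against 281.7, with matching x. Now I'll descend and grip the latch.

```bash
python3 -m pendant '[[2.5,0.1,-0.2,0,0,0,0.3],[5,0.1,-0.2,0,0,0.1,0.3],[7,0.1,-0.2,0,0,0.1,0.3],[8.3,0.1,-0.2,0,0,0.1,0.3],[8.3,0.1,-0.2,0,0,0.1,0.3],[8.3,0.1,-0.2,0,0,0.1,0.3],[8.3,0.1,-0.2,0,0,0.1,0],[8.3,0.1,-0.2,0,0,0.1,0],[8.3,0.1,-0.2,0,0,0.1,0],[8.3,0.1,-0.2,0,0,0.1,0],[8.3,0.1,-0.2,0,0,0.1,0],[8.3,0.1,-0.2,0,0,0.1,0]]'
python3 - <<'E'
from h import *
s=arm.sense();p=np.load('p.npy');d=s['eef_pos']-fix2w(p,(0,0,0));c,n=np.cos(p[2]),np.sin(p[2]);print(c*d[0]+n*d[1],-n*d[0]+c*d[1],d[2],s['grip_width'],s['contact_force'])
E
```

```text
time: 7.57
eef_pos: [0.4883, -0.0534, 0.1088]
eef_rot: [[0.001, -0.998, -0.065], [0.001, -0.065, 0.998], [-1.0, -0.001, 0.001]]
contact_force: [-0.7, 4.5, 6.2]
grip_width: 0.0098
-0.0905696046435065 -0.0739827321687012 0.10879125685524768 0.009808984014225633 [-0.74183572  4.45758345  6.17389716]
```

```bash
python3 -m pendant '[[0,0,-0.3,0,0,0,0],[0,0,-0.6,0,0,0,0],[0,0,-0.9,0,0,0,0],[0,0,-1.2,0,0,0,0],[0,0,-1.5,0,0,0,0],[0,0,-1.7,0,0,0,0],[0,0,-1.8,0,0,0,0],[0,0,-1.8,0,0,0,0],[0,0,-1.8,0,0,0,0],[0,0,-1.8,0,0,0,0]]'
python3 - <<'E'
from h import *
from scipy.spatial.transform import Rotation as Ro
s=arm.sense();p=np.load('p.npy');o=fix2w(p,(0,0,0));d=s['eef_pos']-o;c,n=np.cos(p[2]),np.sin(p[2]);f=np.array([c*d[0]+n*d[1],-n*d[0]+c*d[1],d[2]]);print(f,s['grip_width'],s['contact_force'],s['wrist_torque'])
R=np.array(s['eef_rot']);yf=np.array([-n,c,0]);H=fix2w(p,(.16,0,.075))
for a in np.linspace(.04,.28,7):
    Q=Ro.from_rotvec(a*yf);P=H+Q.apply(s['eef_pos']-H)
    print(a.round(2),(100*R.T@(P-s['eef_pos'])).round(2),Ro.from_matrix(R.T@Q.as_matrix()@R).as_rotvec(degrees=True).round(2))
E
```

```text
time: 8.4
eef_pos: [0.4894, -0.0698, 0.1087]
eef_rot: [[0.001, -0.998, -0.065], [0.004, -0.065, 0.998], [-1.0, -0.001, 0.004]]
contact_force: [-0.4, 10.0, 7.5]
grip_width: 0.0095
[-0.09056305 -0.09043781  0.10874503] 0.00951803015839249 [-0.39406522  9.9591756   7.53912666] [1.8600624  0.01444656 0.09467375]
0.04 [-1.   -0.16  0.  ] [0.01 0.   2.29]
0.08 [-1.99 -0.35  0.01] [0.02 0.   4.58]
0.12 [-2.97 -0.59  0.01] [0.03 0.   6.88]
0.16 [-3.95 -0.86  0.01] [0.03 0.   9.17]
0.2 [-4.91 -1.17  0.02] [4.000e-02 1.000e-02 1.146e+01]
0.24 [-5.86 -1.53  0.02] [5.000e-02 1.000e-02 1.375e+01]
0.28 [-6.79 -1.92  0.03] [6.000e-02 1.000e-02 1.604e+01]
```

```bash
python3 -m pendant '[[0,0,-0.15,0,0,0,0],[0,0,-0.15,0,0,0,0],[-0.25,-0.04,-0.15,0,0,0.6,0],[-0.5,-0.08,-0.15,0,0,1.15,0],[-0.75,-0.12,-0.15,0,0,1.7,0],[-1,-0.16,-0.15,0,0,2.29,0],[-1.33,-0.22,-0.15,0,0,3.05,0],[-1.66,-0.28,-0.15,0,0,3.8,0],[-1.99,-0.35,-0.15,0,0,4.58,0],[-1.99,-0.35,-0.15,0,0,4.58,0],[-1.99,-0.35,-0.15,0,0,4.58,0]]'
```

```text
time: 9.32
eef_pos: [0.4922, -0.0701, 0.1263]
eef_rot: [[-0.081, -0.995, -0.065], [0.0, -0.065, 0.998], [-0.997, 0.081, 0.006]]
contact_force: [2.9, 10.9, -4.4]
grip_width: 0.0097
```

```bash
python3 -m pendant '[[-0.33,-0.05,0,0,0,0.77,0],[-0.66,-0.1,0,0,0,1.53,0],[-1,-0.16,0,0,0,2.29,0],[-1.33,-0.22,0,0,0,3.05,0],[-1.66,-0.28,-0.05,0,0,3.8,0],[-1.99,-0.35,-0.05,0,0,4.58,0],[-2.32,-0.43,-0.05,0,0,5.35,0],[-2.65,-0.51,-0.05,0,0,6.1,0],[-2.97,-0.59,-0.05,0,0,6.88,0],[-3.3,-0.68,-0.05,0,0,7.65,0],[-3.63,-0.77,-0.05,0,0,8.4,0],[-3.95,-0.86,-0.05,0,0,9.17,0],[-4.27,-0.96,-0.05,0,0,9.95,0],[-4.59,-1.07,-0.05,0,0,10.7,0],[-4.91,-1.17,-0.05,0,0,11.46,0],[-5.05,-1.22,-0.05,0,0,11.8,0],[-5.05,-1.22,-0.05,0,0,11.8,0],[-5.05,-1.22,-0.05,0,0,11.8,0]]'
python3 - <<'E'
from h import *
import cv2
s=arm.sense();p=np.load('p.npy');o=fix2w(p,(0,0,0));d=s['eef_pos']-o;c,n=np.cos(p[2]),np.sin(p[2]);f=np.array([c*d[0]+n*d[1],-n*d[0]+c*d[1],d[2]]);print(f,s['grip_width'],s['contact_force'],s['wrist_torque'])
a0=np.arctan2(.1087-.075,.2506);a=np.arctan2(f[2]-.075,.16-f[0])-a0;print('angle',a,'raise mm',250*np.sin(a))
sc=imaging.grab_frame('scene')[:,:,::-1];tp=imaging.grab_frame('top')[:,:,::-1];w=imaging.grab_frame('wrist')[:,:,::-1]
print('hood far/near top corners',[proj('scene',fix2w(p,(.16-(x*np.cos(a)+.029*np.sin(a)),y,.075+x*np.sin(a)*1+.029*np.cos(a)))).round(1) for x,y in((.205,-.036),(.297,-.036),(.205,.036),(.297,.036))])
A=cv2.resize(sc[175:300,215:390],(560,400),interpolation=2);B=cv2.resize(tp[142:277,190:320],(240,250),interpolation=2)
C=np.zeros((400,240,3),np.uint8);C[:250]=B;C[250:,:200]=cv2.resize(w,(200,150));cv2.imwrite('pics/c4.png',np.hstack([A,C]))
E
```

```text
time: 10.82
eef_pos: [0.5076, -0.0694, 0.1754]
eef_rot: [[-0.285, -0.956, -0.065], [-0.013, -0.064, 0.998], [-0.959, 0.285, 0.006]]
contact_force: [-2.1, 10.1, -3.5]
grip_width: 0.01
[-0.07235236 -0.09124972  0.17535331] 0.009986499343971644 [-2.11113523 10.11960776 -3.49944352] [ 1.56367647 -0.60092578 -0.45110964]
angle 0.2740263470793429 raise mm 67.6524350715864
hood far/near top corners [array([267.1, 207. ]), array([247.4, 187. ]), array([286.4, 198.3]), array([266.7, 179.1])]
```

View pics/c4.png

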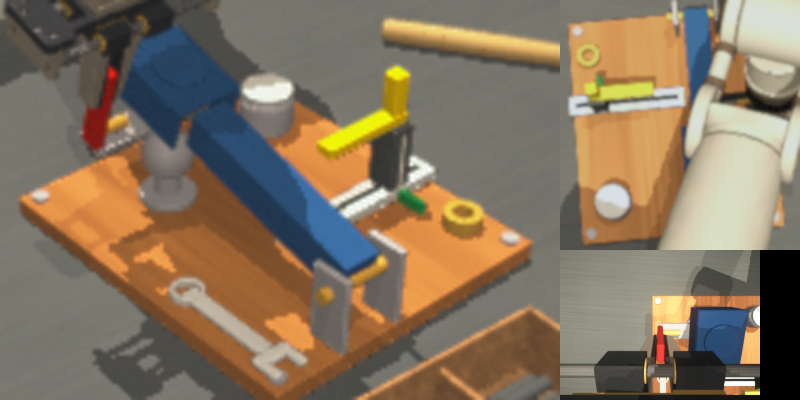

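```bash
python3 - <<'E'
from h import *
import cv2
p=np.load('p.npy');sc=imaging.grab_frame('scene')[:,:,::-1];m=imaging.camera_model('scene');k=8;x0,y0=235,178
im=cv2.resize(sc[y0:y0+70,x0:x0+90],None,fx=k,fy=k,interpolation=2)
for a,col in((.24,(0,0,255)),(.274,(255,255,255))):
    T=lambda L,y,h:((proj('scene',fix2w(p,(.16-L*np.cos(a)+h*np.sin(a),y,.075+L*np.sin(a)+h*np.cos(a))),m)-(x0,y0)+.5)*k).astype(int)
    cv2.polylines(im,[np.array([T(.205,-.036,.029),T(.297,-.036,.029),T(.297,.036,.029),T(.205,.036,.029)])],True,col,1)
    print(a,T(.205,-.036,.029),T(.205,.036,.029))
cv2.imwrite('pics/z5.png',im)
E
```

```text
0.24 [284 266] [438 196]
0.274 [289 254] [444 183]
```

View pics/z5.png

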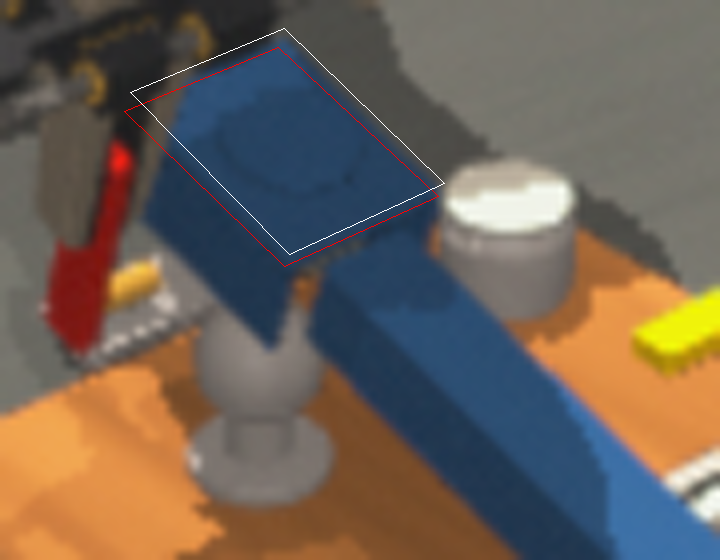

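```bash
python3 -m pendant '[[-0.2,-0.03,0,0,0,0.45,0],[-0.4,-0.07,0,0,0,0.9,0],[-0.45,-0.07,0,0,0,1,0],[-0.45,-0.07,0,0,0,1,0],[-0.45,-0.07,0,0,0,1,0],[-0.45,-0.07,0,0,0,1,0],[-0.45,-0.07,0,0,0,1,0],[-0.45,-0.07,0,0,0,1,0]]'
python3 - <<'E'
from h import *
import cv2
s=arm.sense();p=np.load('p.npy');o=fix2w(p,(0,0,0));d=s['eef_pos']-o;c,n=np.cos(p[2]),np.sin(p[2]);f=np.array([c*d[0]+n*d[1],-n*d[0]+c*d[1],d[2]])
a0=np.arctan2(.1087-.075,.2506);a1=np.arctan2(f[2]-.075,.16-f[0])-a0;print(f,'raise mm by tcp',250*np.sin(a1),s['grip_width'],s['contact_force'])
sc=imaging.grab_frame('scene')[:,:,::-1];m=imaging.camera_model('scene');k=8;x0,y0=235,178
im=cv2.resize(sc[y0:y0+70,x0:x0+90],None,fx=k,fy=k,interpolation=2)
for a,col in((.26,(0,0,255)),(.28,(255,255,255))):
    T=lambda L,y,h:((proj('scene',fix2w(p,(.16-L*np.cos(a)+h*np.sin(a),y,.075+L*np.sin(a)+h*np.cos(a))),m)-(x0,y0)+(.4,1.3))*k).astype(int)
    cv2.polylines(im,[np.array([T(.205,-.036,.029),T(.297,-.036,.029),T(.297,.036,.029),T(.205,.036,.029)])],True,col,1)
cv2.imwrite('pics/z6.png',im)
E
```

```text
time: 11.68
eef_pos: [0.5094, -0.0693, 0.1794]
eef_rot: [[-0.302, -0.951, -0.065], [-0.014, -0.064, 0.998], [-0.953, 0.302, 0.006]]
contact_force: [-2.3, 9.9, -3.5]
grip_width: 0.01
[-0.07062051 -0.0912377   0.17941276] raise mm by tcp 71.83791779295713 0.00995752833028122 [-2.2911585   9.90704535 -3.54897639]
```

View pics/z6.png

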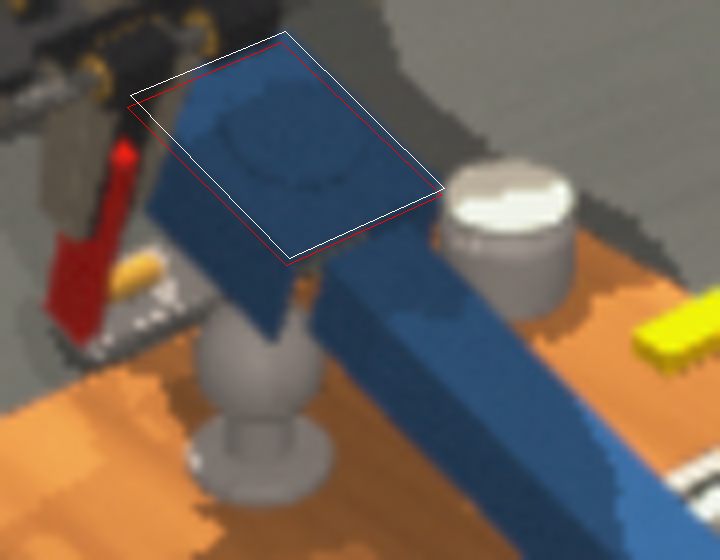

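The outline fits between 0.26 and 0.28 rad, about 68 mm, and the TCP gives 72 mm. The grip is steady at 10 mm with the spring at about 10 N, so I'm handing it in.

```bash
python3 -c "
from rig import job;print(job.close_job())"
```

```text
the job is handed in; nothing more can be done
None
```

I slid the keeper to the green mark and left it there, pulled the latch out, and lifted the coupler about 7 cm. I handed in at about 12 s of the 42 s limit, with the handle still in the gripper.

- **Keeper:** I let go with the keeper grip at fixture y of about 162.7 mm. My estimates of the mark were about 162 to 163.3 mm. The wrist camera could not see the mark after the slide, because the keeper hid it. The alignment therefore rests on earlier measurements plus the top and scene views, and is good to about 1 mm.
- **Latch:** It was pulled out about 17 mm, against the 18 mm I aimed for. The spring pushed back with about 10 N, which fits that travel, and the claw came off the ball.
- **Coupler height:** The two checks differ slightly: the arm's position gives 72 mm, and the scene picture gives about 68 mm.
- **Grip and forces:** The grip held steady at 10 mm. Contact forces in the readings I took stayed around 12 N or less.
- **Other things on the bench:** The tin, collar, wrench and hammer looked undisturbed in the last pictures. The jar, bottle and slug were outside those crops, and the arm did not go near the bottle or the slug.

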